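Feel out the sound card guide

TASK

Take the flat-handled feeler gauge from the wooden rack and slide its blade into the slots of the amplifier's sloped face to find the one card guide that still grips: in the others the blade either drops in loose or is stopped part-way. Leave the feeler pushed fully home, and let go of, in the slot that drags; do not disturb the other gauge, the solder spool stand, the capacitor or the screwdriver.

Things in the scene. Friction and masses are not known exactly. Their poses are not given: they have to be found in the camera images.
- feeler: Feeler gauge: steel blade 30 mm wide (x), 4 mm thick (y), 55 mm long, under a plain flat aluminium bar handle 36 (x) by 16 (y) by 65 mm long; about 120 g. Origin at the shoulder where blade and handle meet; z runs up the handle, the blade along -z. Starts upright in one of the rack's slots, shoulder on the rack's top, 60 mm above the bench. Half a turn about z makes no difference.
- knob_gauge: The other gauge in the rack, not wanted: like the feeler but with a round disc and ball knob (48 mm tall, ball 24 mm wide) for a handle. Origin at the underside of the disc, on the rack's top. Stays where it is.
- rack: Fixed block of pale wood, 64 mm (x) by 136 mm (y) by 60 mm tall, with two slots in its top at y = +36 and -36 mm, each 36 mm along x and 8 mm along y, right through. Origin at the centre of its underside. Which gauge stands in which slot varies; their thickness lies along the rack's y.
- chassis: Fixed open aluminium amplifier chassis, 230 mm wide (y). Origin on the bench under the middle of its sloped face (66 mm up the slope by 226 mm wide), which looks up and towards its -x, the normal leaning 25 degrees from vertical towards -x. Nothing stands above the face; behind it (x 40 to 230 mm) are transformer, capacitors and rear wall, up to 85 mm high.
- face (a point): Centre of the sloped face, on its surface, 112 mm above the bench. Its z is the face's outward normal, its x runs up the slope, its y along the row of slots. A blade goes in along -z of this frame, so the tool must lean 25 degrees.
- slot_1 (a point): Centre of the mouth of the leftmost slot, seen along the chassis's +x (y = +78 mm from the face's centre). All four slots look alike: 42 mm up the slope by 10 mm along y, at right angles to the face, deep enough for the whole blade, whose thickness goes along y. Under the four slots lie four guides; which lies under which varies.
- slot_2 (a point): The same for the second slot from the left (y = +26 mm). The sound guide, under one of the slots: two sprung pads, 1 mm apart at rest, nip the blade once its tip is 22 to 29 mm below the face and from there to home, each pressing 4 to 5 N; pushing in takes some 5 to 15 N at the nip and then 4 to 8 N of steady drag.
- slot_3 (a point): The same for the third slot (y = -26 mm). The worn guides, under two of the slots: the blade meets nothing until its shoulder lands on the face.
- slot_4 (a point): The same for the rightmost slot (y = -78 mm). The blocked guide, under one of the slots: the blade is stopped hard 24 mm below the face.
- spool_stand: Bystander: loose solder spool on an upright rod, 133 mm tall, foot 68 mm across; origin under its foot.
- capacitor: Bystander: loose black capacitor can 52 mm across and 95 mm tall, standing beyond the rack; origin under its base.
- screwdriver: Bystander: loose screwdriver 170 mm long lying on the bench in front of the chassis, along its own x.
Things that resemble listed ones, but are neither listed nor needed, are in the scene too. Of the things that look like the feeler, the smallest one is meant.

How it is judged:
By the outcome, as a careful person would: the job done as asked, in the order asked, and still so for the second after the job is handed in, with the robot touching nothing.
It also fails if it takes over 61 s, if anything falls off the work surface, if the arm or the gripper's body presses on something with over 40 N, if the wrist force passes 120 N, or if a joint passes its speed limit or range.

ROBOT

A 6-joint arm with a two-finger parallel gripper is mounted at the origin on the work surface. World frame = base frame: x ahead of the robot, y to its left, z up, the work surface at z = 0. Lengths are in m, angles in degrees, forces in N, time in s.
With the tool pointing down it reaches from about 0.3 to 0.75 m from the base axis. Payload 8.5 kg.
Tool frame: the origin (TCP) lies at the very end of the fingers, on their centre line; the grasp point (between the pads) lies 19 mm behind it; z points along the fingers, y is the direction in which the jaws open and shut (so a half turn about z gives the same grasp; the last joint's range is limited). The gripper opens to 85 mm and grips with 20 to 120 N. Pads are 22 mm wide; open, the fingers measure 114 mm over their backs; the gripper's body (76 mm by 85 mm) begins 54 mm behind the grasp point. The pads swing forward as they close: fully open they stand 13 mm farther back than shut.
Start: joints at [53.44, 21.807, 74.336, -0, 83.858, -12.336], TCP at [0.226, 0.502, 0.231] pointing down, gripper open.
Joint ranges: [-178.18, 178.18], [-50.72, 133.34], [12.68, 142.11], [-81.47, 261.47], [9.98, 163.14], [-165.26, 165.26]. Speed limits (degrees/s): [136.94, 136.94, 180, 180, 180, 180].

INTERFACE

Orientations are given as a 3x3 rotation matrix whose columns are the frame's x, y, z axes.
In Python, from rig import observe, get_image, calibration, close_job gives the robot as it stands.
- The arm moves only by the tool servo_tool, never from a script. Its argument "commands" is a list of rows, each an object with "delta_rot": the turn, a rotation vector about the world's x, y, z in units of 6 degrees (1.0 is 6 degrees), a list of three; "travel": the shift along the world's x, y, z in units of 30 mm (1.0 is 30 mm), a list of three; "fingers": the closure in counts, from 0 (fully open) to 255 (shut). A call has 1 to 8 rows; each row shifts and turns the pose as measured when the row begins; what a row does not reach is not made up. A row lasts 1/10 s, in which the tool goes at most 50 mm and 8.59 degrees, less where a joint would pass 70% of its speed; a pose out of reach is approached as far as the arm can. A call is refused whole if a number of a shift passes 1 or a number of a turn 1, either way. A call with a gripper value outside its range is refused whole. The fingers move at their own pace and stop on an object; "squeeze" is the grip in N (left out, the last holds). Time passes only in rows, so rows that do not move let the fingers close. It gives the time, the measured TCP pose, the force and the opening at its end, in the units of the state.
- observe(): the state, without advancing time (a new reading comes with each control period).
- get_image(name): name is "scene" or "side" or "wrist"; returns the picture (400x640x3 uint8, red, green, blue); there is no depth.
- calibration(name): a dict with "camera_matrix" (3x3 intrinsics, pixels), "position" and "rotation" of the camera in the world; the wrist camera has in their place "hand_eye" (4x4, takes a point from camera to tool coordinates, whose origin is the TCP and whose axes are the flange's). Camera axes: x right, y down, z forward; pixel columns grow to the right and rows downward; lengths in m; the calibration is good to about 2 mm. A picture is of the moment at which its call begins: read the wrist's pose just before it. calibration takes no time and is no camera call.
- close_job(): hands the job in, once; it reports no verdict.
The state is a dict: "time_s": time; "q": joint angles; "qvel": joint speeds; "joint_efforts": joint torques, N m; "position": TCP position; "tool_rot": TCP orientation; "ft_force": force on the tool from outside, world axes, zero at the start; "wrist_torque": the same for the moment, N m; "grip_width": finger opening in m.
Only numpy, scipy, OpenCV 4.12 (cv2) and the standard library are available. Lean on these libraries where they do the work, as an engineer would, in place of code of your own. Each camera call takes 0.05 s, during which the arm holds its last target.

## Working session

There is one attempt and no reset: what is moved stays moved. The work goes in short steps, Python scripts to look and compute and a tool call to move; the robot and the scene stay as the last step left them, time stands still between calls to the robot, and variables do not carry over. Pictures are saved under pics/ and viewed, and the job is handed in when it is done.

Besides the shell and the picture viewer there is one more tool, called after "Request:" as name(argument=value, ...), one argument or row to a line, values as JSON. servo_tool: Moves the arm, as the interface text tells. Its arguments: {"type":"object","properties":{"commands":{"type":"array","items":{"type":"object","properties":{"delta_rot":{"type":"array","items":{"type":"number"}},"travel":{"type":"array","items":{"type":"number"}},"fingers":{"type":"number"}}}},"squeeze":{"type":"number"}},"required":["commands"]}

```bash
mkdir -p pics; ls; python3 - <<'E'
from rig import *
import cv2,json
print(observe())
for n in ("scene","side","wrist"):
    print(n,calibration(n))
    cv2.imwrite(f"pics/{n}0.png",get_image(n)[:,:,::-1])
E
```

```text
pics
{'time_s': 0.0, 'q': array([ 5.34394011e+01,  2.18403407e+01,  7.43863954e+01,  8.96827445e-04,
        8.38556678e+01, -1.23357964e+01]), 'qvel': array([-0.05972221,  0.01725775,  0.06926809, -0.05253576, -0.12475346,
       -0.15611001]), 'joint_efforts': array([ 4.78974307e-04, -4.48461556e+01, -2.31277442e+01, -2.05461074e-04,
        4.80096685e-03, -3.35770068e-06]), 'position': array([0.22549445, 0.50132788, 0.23070819]), 'tool_rot': array([[-9.11941748e-01,  4.10318769e-01, -8.69208173e-04],
       [ 4.10319563e-01,  9.11941085e-01, -1.14594661e-03],
       [ 3.22463244e-04, -1.40168967e-03, -9.99998966e-01]]), 'ft_force': array([ 0.3244584 , -0.34122245, -0.77335708]), 'wrist_torque': array([-0.0283915 , -0.00361182, -0.04826485]), 'grip_width': 0.08540478906147561}
scene {'camera_matrix': array([[508.31927496,   0.        , 320.61657899],
       [  0.        , 508.31927496, 205.88484672],
       [  0.        ,   0.        ,   1.        ]]), 'position': array([1.13666246, 0.37079518, 0.78685973]), 'rotation': array([[-0.5238423 ,  0.61699824, -0.58728393],
       [ 0.85
[... 313 characters left out ...]
511082]), 'rotation': array([[ 0.99404088, -0.08159588,  0.07228302],
       [-0.10791124, -0.64276355,  0.75842612],
       [-0.01542355, -0.76170672, -0.64773836]])}
wrist {'camera_matrix': array([[344.18890645,   0.        , 320.67607651],
       [  0.        , 344.18890645, 196.91987798],
       [  0.        ,   0.        ,   1.        ]]), 'hand_eye': array([[-2.79028191e-04, -9.66148256e-01, -2.57987344e-01,
         6.59262786e-02],
       [ 9.99999860e-01, -1.53403382e-04, -5.07070386e-04,
        -2.55029320e-04],
       [ 4.50329038e-04, -2.57987449e-01,  9.66148163e-01,
        -1.41086997e-01],
       [ 0.00000000e+00,  0.00000000e+00,  0.00000000e+00,
         1.00000000e+00]])}
```

View pics/scene0.png

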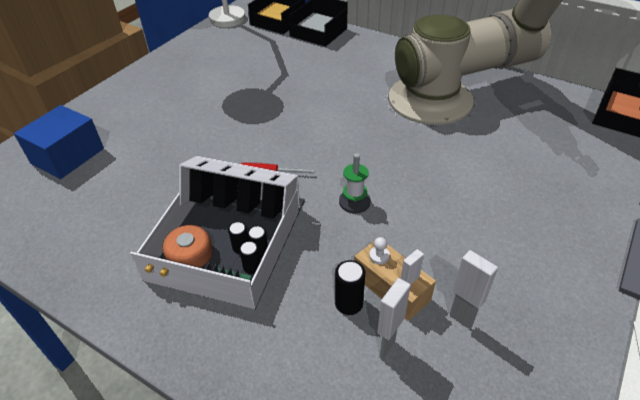

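View pics/side0.png

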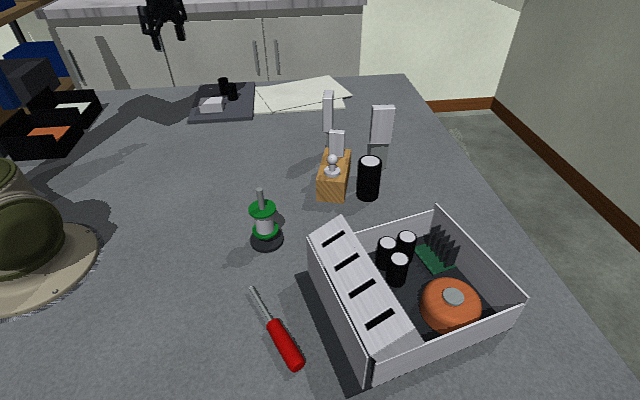

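View pics/wrist0.png

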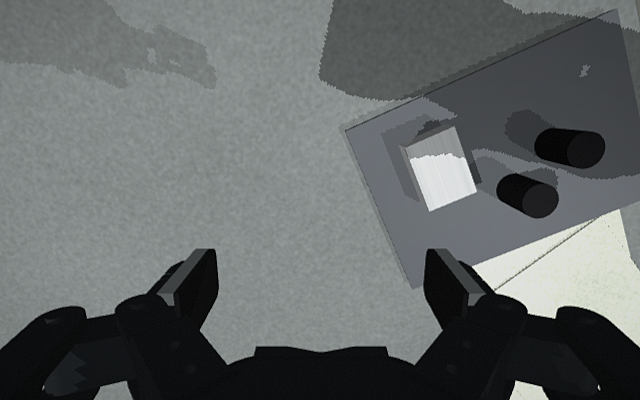

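```bash
python3 - <<'E'
import cv2
a=cv2.imread("pics/scene0.png");b=cv2.imread("pics/side0.png")
cv2.imwrite("pics/s_rack.png",cv2.resize(a[220:360,320:520],None,fx=4,fy=4,interpolation=2))
cv2.imwrite("pics/s_face.png",cv2.resize(a[140:260,160:330],None,fx=4,fy=4,interpolation=2))
cv2.imwrite("pics/d_rack.png",cv2.resize(b[80:220,290:410],None,fx=4,fy=4,interpolation=2))
cv2.imwrite("pics/d_face.png",cv2.resize(b[200:390,290:430],None,fx=3,fy=3,interpolation=2))
E
```

```text
(no output)
```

View pics/s_rack.png

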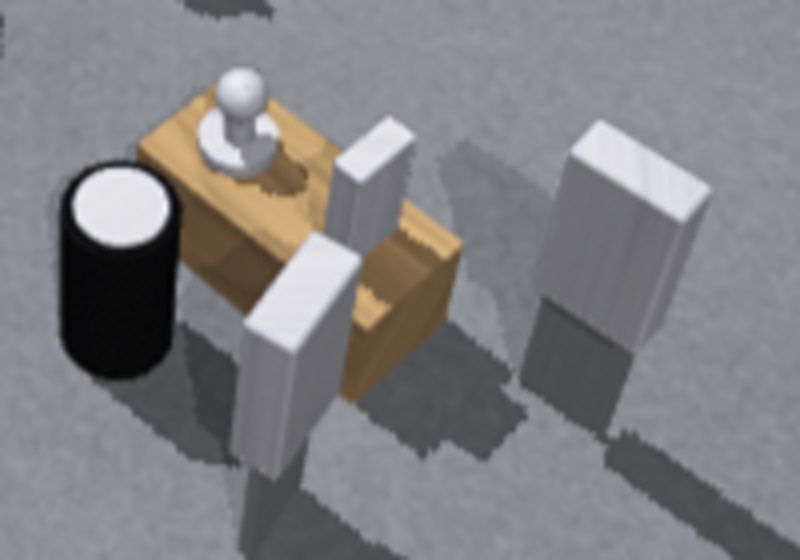

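View pics/s_face.png

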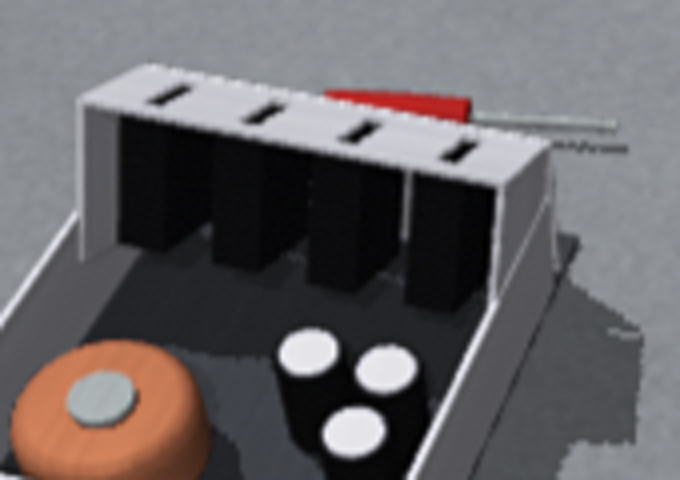

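View pics/d_rack.png

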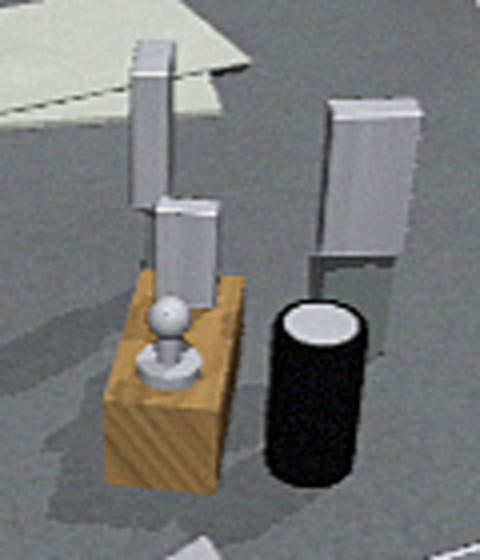

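View pics/d_face.png

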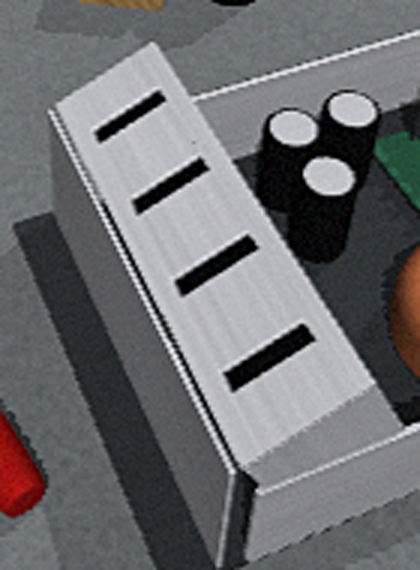

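```bash
cat > h.py <<'E'
import numpy as np,cv2
from rig import *
def ray(n,uv,pose=None):
    c=calibration(n);K=c["camera_matrix"]
    d=np.linalg.solve(K,[uv[0],uv[1],1.])
    return np.array(c["position"]),c["rotation"]@d
def plane(n,uv,z):
    o,d=ray(n,uv);return o+d*(z-o[2])/d[2]
def tri(uv1,uv2):
    o1,d1=ray("scene",uv1);o2,d2=ray("side",uv2)
    d1/=np.linalg.norm(d1);d2/=np.linalg.norm(d2)
    A=np.stack([d1,-d2],1);s=np.linalg.lstsq(A,o2-o1,rcond=None)[0]
    p,q=o1+s[0]*d1,o2+s[1]*d2
    return (p+q)/2,np.linalg.norm(p-q)
def proj(n,p):
    c=calibration(n);v=c["camera_matrix"]@(c["rotation"].T@(np.asarray(p)-c["position"]));return v[:2]/v[2]
def wproj(p,pos,R):
    c=calibration("wrist");H=c["hand_eye"]
    t=R.T@(np.asarray(p)-pos);v=H[:3,:3].T@(t-H[:3,3]);v=c["camera_matrix"]@v;return v[:2]/v[2]
def wray(uv,pos,R):
    c=calibration("wrist");H=c["hand_eye"]
    d=H[:3,:3]@np.linalg.solve(c["camera_matrix"],[uv[0],uv[1],1.])
    return pos+R@H[:3,3],R@d
E
python3 - <<'E'
from h import *
np.set_printoptions(precision=4,suppress=True)
A=[(417.5,249.5),(423.5,253.3),(410,265.5),(403.8,260.5)]
B=[(330,129.5),(344.8,130.5),(344.3,134),(329,133)]
for n,P in(("scene",A),("side",B)):
    Q=np.array([plane(n,p,.125) for p in P]);print(n,Q,Q.mean(0))
# slots
S={}
for n,(x0,y0,x1,y1) in (("scene",(182,155,290,185)),("side",(305,215,430,365))):
    im=cv2.imread(f"pics/{n}0.png");g=im.max(2);m=(g<70).astype(np.uint8)
    k,l,st,c=cv2.connectedComponentsWithStats(m)
    for i in range(1,k):
        cx,cy=c[i]
        if x0<cx<x1 and y0<cy<y1 and 20<st[i,4]<600: print(n,c[i],st[i]); 
E
```

```text
scene [[0.5986 0.2166 0.125 ]
 [0.6009 0.2284 0.125 ]
 [0.6355 0.2199 0.125 ]
 [0.6313 0.2069 0.125 ]] [0.6166 0.2179 0.125 ]
side [[0.6022 0.2248 0.125 ]
 [0.635  0.2157 0.125 ]
 [0.6313 0.2003 0.125 ]
 [0.5979 0.2093 0.125 ]] [0.6166 0.2125 0.125 ]
side [333.     238.3469] [322 231  23  16  98]
side [346.2049 261.5   ] [335 253  24  18 122]
side [335.5 290.5] [324 268  24  46  46]
side [361.6605 287.9136] [349 279  27  19 162]
side [379.3175 318.5687] [365 308  30  22 211]
```

```bash
python3 - <<'E'
from h import *
np.set_printoptions(precision=4,suppress=True)
a=[(275,178),(250.2,172.8),(226.2,168.2),(202,164.2)]
b=[(333,238.35),(346.2,261.5),(361.66,287.9),(379.3,318.57)]
P=[]
for u,v in zip(a,b):
    p,e=tri(u,v);P.append(p);print(p,e,plane("side",v,.112))
P=np.array(P);d=P[0]-P[3];print(np.linalg.norm(d),P.mean(0),np.degrees(np.arctan2(-d[0],d[1])))
E
```

```text
[ 0.5634 -0.1012  0.1098] 0.0013252868794748354 [ 0.5636 -0.1038  0.112 ]
[ 0.5765 -0.1522  0.1103] 0.0013310684619642693 [ 0.5768 -0.154   0.112 ]
[ 0.5901 -0.2023  0.1103] 0.0015794676625641576 [ 0.5904 -0.2041  0.112 ]
[ 0.6043 -0.2529  0.1097] 7.573984423771718e-05 [ 0.6037 -0.2543  0.112 ]
0.15715740299248193 [ 0.5836 -0.1771  0.11  ] 15.068991147736561
```

```bash
python3 - <<'E'
from h import *
np.set_printoptions(precision=4,suppress=True)
# big A: scene front (382,291)top centre ; B: right (481,263)
A=(320+302/4,220+293/4);B=(320+640/4,220+171/4)
L=(290+153/4,80+57/4);R=(290+375/4,80+109/4)
for n,u,v in(("A-R",A,R),("B-L",B,L),("A-L",A,L),("B-R",B,R)): print(n,tri(u,v))
print("spool top",tri((356,155),(260,190)))
print("cap",tri((350,270),(370,161)))
E
```

```text
A-R (array([0.725 , 0.2327, 0.1678]), np.float64(0.00042183850496065))
B-L (array([0.6098, 0.3185, 0.1684]), np.float64(0.0009677631100502274))
A-L (array([0.6529, 0.2447, 0.1635]), np.float64(0.12139203958040477))
B-R (array([0.6931, 0.2938, 0.1848]), np.float64(0.12128231734332476))
spool top (array([0.4458, 0.0142, 0.1315]), np.float64(0.0029323201832047656))
cap (array([0.6756, 0.1303, 0.0962]), np.float64(0.002827802284445611))
```

Request:
servo_tool(
  commands=[
    {"travel": [0.5,-0.3,1],"fingers": 0},
    {"travel": [1,-0.7,0.2],"delta_rot": [0,0,0.25]},
    {"travel": [1,-0.7,0],"delta_rot": [0,0,0.25]},
    {"travel": [1,-0.7,0],"delta_rot": [0,0,0.25]},
    {"travel": [1,-0.8,0],"delta_rot": [0,0,0.25]},
    {"travel": [1,-0.8,0],"delta_rot": [0,0,0.25]},
    {"travel": [1,-0.8,0],"delta_rot": [0,0,0.25]},
    {"travel": [1,-0.8,0]},
  ],
)

```text
validation failed for argument at $.co...
```

Request:
servo_tool(
  commands=[
    {"travel": [0.5,-0.3,1],"delta_rot": [0,0,0],"fingers": 0},
    {"travel": [1,-0.7,0.2],"delta_rot": [0,0,0.25],"fingers": 0},
    {"travel": [1,-0.7,0],"delta_rot": [0,0,0.25],"fingers": 0},
    {"travel": [1,-0.7,0],"delta_rot": [0,0,0.25],"fingers": 0},
    {"travel": [1,-0.8,0],"delta_rot": [0,0,0.25],"fingers": 0},
    {"travel": [1,-0.8,0],"delta_rot": [0,0,0.25],"fingers": 0},
    {"travel": [1,-0.8,0],"delta_rot": [0,0,0.25],"fingers": 0},
    {"travel": [1,-0.8,0],"delta_rot": [0,0,0],"fingers": 0},
  ],
)

```text
time_s: 0.95
position: [0.4538, 0.3283, 0.2664]
tool_rot: [[-0.969, 0.248, -0.003], [0.248, 0.969, -0.004], [0.002, -0.005, -1.0]]
ft_force: [-0.2, 0.4, 1.0]
grip_width: 0.0854
```

Request:
servo_tool(
  commands=[
    {"travel": [1,-0.7,0],"delta_rot": [0,0,0],"fingers": 90},
    {"travel": [1,-0.7,0],"delta_rot": [0,0,0],"fingers": 90},
    {"travel": [1,-0.7,0],"delta_rot": [0,0,0],"fingers": 90},
    {"travel": [1,-0.7,0],"delta_rot": [0,0,0],"fingers": 90},
    {"travel": [0.8,-0.6,0],"delta_rot": [0,0,0],"fingers": 90},
    {"travel": [0,0,0],"delta_rot": [0,0,0],"fingers": 90},
    {"travel": [0,0,0],"delta_rot": [0,0,0],"fingers": 90},
  ],
)

```text
time_s: 1.65
position: [0.6058, 0.2169, 0.2628]
tool_rot: [[-0.967, 0.254, -0.009], [0.254, 0.967, -0.005], [0.007, -0.007, -1.0]]
ft_force: [-0.1, 0.6, -1.0]
grip_width: 0.055
```

```bash
cat > snap.py <<'E'
import sys
from h import *
np.set_printoptions(precision=4,suppress=True)
o=observe();im=get_image(sys.argv[1]);n=sys.argv[2]
cv2.imwrite(f"pics/{n}.png",im[:,:,::-1]);np.savez(f"pics/{n}.npz",pos=o["position"],R=o["tool_rot"])
print(o["time_s"],o["position"],o["ft_force"],o["grip_width"],o["q"]);print(o["tool_rot"])
E
python3 snap.py wrist w1
```

```text
1.65 [0.6058 0.2169 0.2628] [-0.1448  0.6217 -1.0234] 0.05504182035669837 [  9.2671  30.9866  53.7291  -0.2189  95.8406 -66.0508]
[[-0.9672  0.2538 -0.009 ]
 [ 0.2538  0.9672 -0.0053]
 [ 0.0073 -0.0074 -0.9999]]
```

View pics/w1.png

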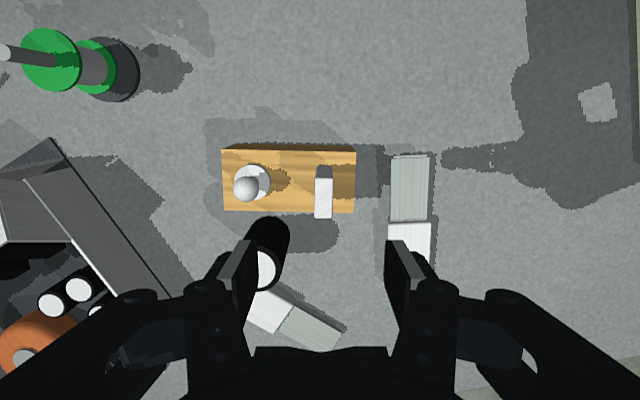

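```bash
python3 - <<'E'
from h import *
np.set_printoptions(precision=4,suppress=True)
im=cv2.imread("pics/w1.png");z=np.load("pics/w1.npz");pos,R=z["pos"],z["R"]
cv2.imwrite("pics/w1c.png",cv2.resize(im[130:240,210:370],None,fx=5,fy=5,interpolation=2))
m=(im.min(2)>195).astype(np.uint8)
k,l,st,c=cv2.connectedComponentsWithStats(m)
for i in range(1,k):
    if st[i,4]>100 and 300<c[i][0]<350 and 150<c[i][1]<230:
        r=cv2.minAreaRect(np.argwhere(l==i)[:,::-1].astype(np.float32));print(st[i],c[i],r)
        b=cv2.boxPoints(r)
        Q=[]
        for p in b:
            o,d=wray(p,pos,R);Q.append(o+d*(.125-o[2])/d[2])
        print(np.array(Q),np.mean(Q,0))
        Q=np.array(Q);e=Q-np.roll(Q,1,0);print(np.linalg.norm(e,axis=1),np.degrees(np.arctan2(e[:,1],e[:,0])))
E
```

```text
[314 179  19  39 663] [322.7979 197.914 ] ((322.9091491699219, 197.9972381591797), (17.143644332885742, 38.46718978881836), 1.7357045412063599)
[[0.6283 0.2036 0.125 ]
 [0.5963 0.2132 0.125 ]
 [0.6003 0.2268 0.125 ]
 [0.6324 0.2176 0.125 ]] [0.6143 0.2153 0.125 ]
[0.0146 0.0334 0.0142 0.0334] [-106.397   163.3391   73.6029  -15.9447]
```

View pics/w1c.png

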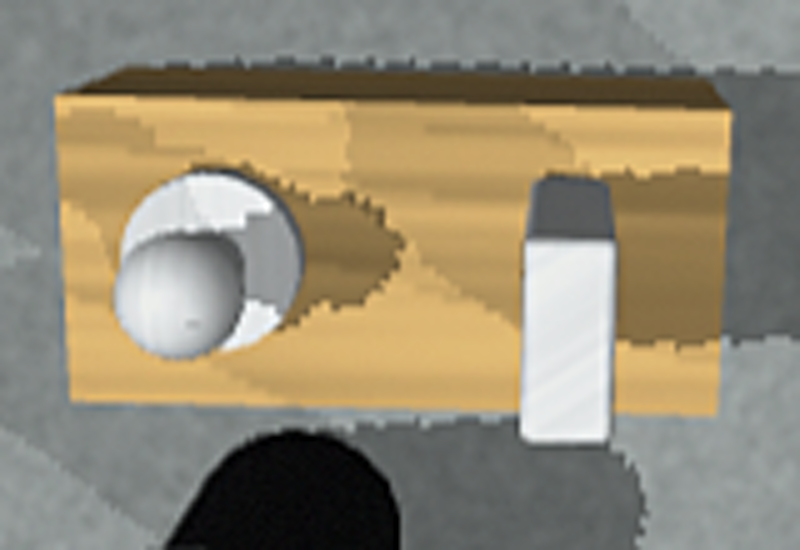

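Request:
servo_tool(
  commands=[
    {"travel": [0.3,-0.05,-0.5],"delta_rot": [0.05,-0.09,-0.17],"fingers": 90},
    {"travel": [0,0,-1],"delta_rot": [0,0,0],"fingers": 90},
    {"travel": [0,0,-1],"delta_rot": [0,0,0],"fingers": 90},
    {"travel": [0,0,-1],"delta_rot": [0,0,0],"fingers": 90},
    {"travel": [0,0,0],"delta_rot": [0,0,0],"fingers": 90},
    {"travel": [0,0,0],"delta_rot": [0,0,0],"fingers": 90},
  ],
)

```text
time_s: 2.3
position: [0.6104, 0.2209, 0.1583]
tool_rot: [[-0.964, 0.265, 0.005], [0.265, 0.964, 0.001], [-0.004, 0.003, -1.0]]
ft_force: [0.7, 0.2, 1.0]
grip_width: 0.0554
```

Request:
servo_tool(
  commands=[
    {"travel": [0.15,-0.19,-0.6],"delta_rot": [0,0.04,0],"fingers": 90},
    {"travel": [0,0,-0.9],"delta_rot": [0,0,0],"fingers": 90},
    {"travel": [0,0,0],"delta_rot": [0,0,0],"fingers": 90},
    {"travel": [0,0,0],"delta_rot": [0,0,0],"fingers": 90},
  ],
)

```text
time_s: 2.7
position: [0.6172, 0.2154, 0.1162]
tool_rot: [[-0.965, 0.263, 0.009], [0.263, 0.965, 0.003], [-0.008, 0.005, -1.0]]
ft_force: [-0.7, 0.2, 0.6]
grip_width: 0.055
```

```bash
python3 snap.py wrist w2
```

```text
2.7 [0.6172 0.2154 0.1162] [-0.7038  0.1521  0.6084] 0.05496511489275293 [  8.8586  37.2047  66.6784   0.0694  75.5908 -65.9001]
[[-0.9647  0.2631  0.0089]
 [ 0.2632  0.9647  0.0026]
 [-0.0079  0.0048 -1.    ]]
```

View pics/w2.png

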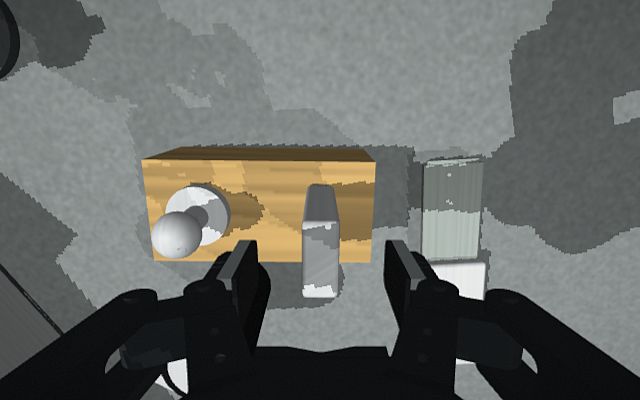

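Request:
servo_tool(
  commands=[
    {"travel": [-0.1,0,-0.6],"delta_rot": [-0.03,0.08,0],"fingers": 90},
    {"travel": [0,0,-0.6],"delta_rot": [0,0,0],"fingers": 90},
    {"travel": [0,0,0],"delta_rot": [0,0,0],"fingers": 90},
    {"travel": [0,0,0],"delta_rot": [0,0,0],"fingers": 90},
  ],
)

```text
time_s: 3.15
position: [0.6166, 0.2155, 0.0851]
tool_rot: [[-0.965, 0.263, 0.009], [0.263, 0.965, 0.001], [-0.009, 0.003, -1.0]]
ft_force: [-0.0, -0.3, 0.2]
grip_width: 0.0556
```

Request:
servo_tool(
  squeeze=60,
  commands=[
    {"travel": [0,0,0],"delta_rot": [0,0.09,0],"fingers": 90},
    {"travel": [0,0,0],"delta_rot": [0,0,0],"fingers": 180},
    {"travel": [0,0,0],"delta_rot": [0,0,0],"fingers": 255},
    {"travel": [0,0,0],"delta_rot": [0,0,0],"fingers": 255},
    {"travel": [0,0,0],"delta_rot": [0,0,0],"fingers": 255},
    {"travel": [0,0,0],"delta_rot": [0,0,0],"fingers": 255},
  ],
)

```text
time_s: 3.75
position: [0.618, 0.2157, 0.089]
tool_rot: [[-0.965, 0.263, 0.004], [0.263, 0.965, 0.001], [-0.004, 0.003, -1.0]]
ft_force: [1.3, 0.5, -1.5]
grip_width: 0.0152
```

Request:
servo_tool(
  commands=[
    {"travel": [0,0,0.5],"delta_rot": [0,0,0],"fingers": 255},
    {"travel": [0,0,0.9],"delta_rot": [0,0,0],"fingers": 255},
    {"travel": [0,0,1],"delta_rot": [0,0,0],"fingers": 255},
    {"travel": [0,0,1],"delta_rot": [0,0,0],"fingers": 255},
    {"travel": [0,0,1],"delta_rot": [0,0,0],"fingers": 255},
    {"travel": [0,0,1],"delta_rot": [0,0,0],"fingers": 255},
    {"travel": [0,0,0.3],"delta_rot": [0,0,0],"fingers": 255},
  ],
)

```text
time_s: 4.45
position: [0.6149, 0.2153, 0.2622]
tool_rot: [[-0.965, 0.263, -0.005], [0.263, 0.965, -0.0], [0.005, -0.001, -1.0]]
ft_force: [0.2, 0.6, -1.0]
grip_width: 0.0155
```

```bash
python3 snap.py side d2;  python3 snap.py scene s2; python3 -c "
import cv2
b=cv2.imread('pics/d2.png')[50:220,240:440];cv2.imwrite('pics/d2c.png',cv2.resize(b,None,fx=3.5,fy=3.5,interpolation=2))
b=cv2.imread('pics/s2.png')[120:340,310:530];cv2.imwrite('pics/s2c.png',cv2.resize(b,None,fx=2.7,fy=2.7,interpolation=2))"
```

```text
4.45 [0.6149 0.2153 0.2622] [ 0.2327  0.6492 -1.01  ] 0.015510859070390797 [  8.8841  31.7672  52.4341   0.0482  96.1067 -65.8489]
[[-0.9647  0.2632 -0.0054]
 [ 0.2632  0.9647 -0.    ]
 [ 0.0052 -0.0014 -1.    ]]
4.5 [0.6149 0.2152 0.262 ] [ 0.3478  0.71   -0.4248] 0.015073174265461833 [  8.8814  31.7757  52.4528   0.0482  96.0968 -65.851 ]
[[-0.9647  0.2632 -0.0057]
 [ 0.2632  0.9647 -0.0001]
 [ 0.0055 -0.0016 -1.    ]]
```

View pics/d2c.png

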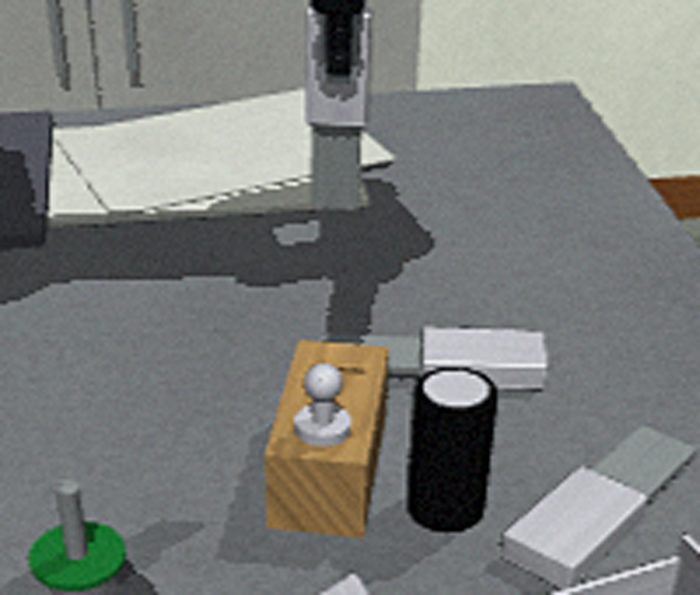

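View pics/s2c.png

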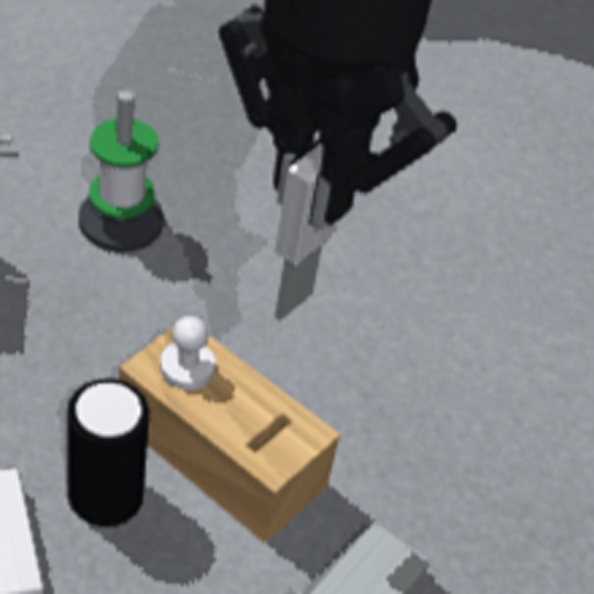

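```bash
python3 - <<'E'
from h import *
np.set_printoptions(precision=4,suppress=True)
u,v=(310+296/2.7,120+308/2.7),(240+336/3.5,50+207/3.5)
p,e=tri(u,v);print(p,e)
pos=np.array([.6149,.2153,.2621])
for s in (.024,.027,.03,.033): 
  t=pos-[0,0,s+.055]; print(s,proj("scene",t),proj("side",t),proj("side",pos-[0,0,s]),"obs",u,v,(336.3,50+126/3.5))
E
```

```text
[0.6132 0.2187 0.1784] 0.0028843742102067174
0.024 [416.8894 232.6019] [336.5038 107.3662] [336.9386  82.6174] obs (419.6296296296296, 234.07407407407408) (336.0, 109.14285714285714) (336.3, 86.0)
0.027 [416.6627 233.8586] [336.4812 108.6515] [336.9138  84.0281] obs (419.6296296296296, 234.07407407407408) (336.0, 109.14285714285714) (336.3, 86.0)
0.03 [416.4372 235.1085] [336.4588 109.9304] [336.8891  85.4314] obs (419.6296296296296, 234.07407407407408) (336.0, 109.14285714285714) (336.3, 86.0)
0.033 [416.2129 236.3517] [336.4364 111.203 ] [336.8646  86.8275] obs (419.6296296296296, 234.07407407407408) (336.0, 109.14285714285714) (336.3, 86.0)
```

Request:
servo_tool(
  commands=[
    {"travel": [-0.3,-0.6,0],"delta_rot": [0,0,0.5],"fingers": 255},
    {"travel": [-0.3,-1,0],"delta_rot": [0,0,0.9],"fingers": 255},
    {"travel": [-0.3,-1,0],"delta_rot": [0,0,0.9],"fingers": 255},
    {"travel": [-0.3,-1,0],"delta_rot": [0,0,0.9],"fingers": 255},
    {"travel": [-0.3,-1,0],"delta_rot": [0,0,0.9],"fingers": 255},
    {"travel": [-0.3,-1,0],"delta_rot": [0,0,0.7],"fingers": 255},
    {"travel": [-0.3,-1,0],"delta_rot": [0.1,-0.5,0],"fingers": 255},
    {"travel": [-0.3,-1,0],"delta_rot": [0.2,-0.9,0],"fingers": 255},
  ],
)

```text
time_s: 5.35
position: [0.5355, -0.0168, 0.2393]
tool_rot: [[-0.959, -0.261, 0.114], [-0.26, 0.965, 0.024], [-0.116, -0.006, -0.993]]
ft_force: [1.8, -0.8, -1.5]
grip_width: 0.0151
```

```bash
cat > tgt.py <<'E'
import sys
from h import *
from scipy.spatial.transform import Rotation as Ro
np.set_printoptions(precision=3,suppress=True)
yaw=np.radians(15.07);xc=np.array([np.cos(yaw),np.sin(yaw),0]);yc=np.array([-xc[1],xc[0],0]);zz=np.array([0,0,1.])
a=np.radians(25);n=np.cos(a)*zz-np.sin(a)*xc;xf=np.cos(a)*xc+np.sin(a)*zz
RT=np.stack([np.cross(yc,-n),yc,-n],1)
C=np.array([.5836,-.1771,.1105])
YS={1:.078,2:.026,3:-.026,4:-.078}
SH=.029   # shoulder beyond TCP
OFF=np.zeros(2) # correction along xf, yc
try: exec(open("corr.py").read())
except FileNotFoundError: pass
def target(k,tip): # tip height above face along n
    return C+yc*(YS[k]+OFF[1])+xf*OFF[0]+n*(tip+SH+.055)
if __name__=="__main__":
    o=observe();p=o["position"];R=o["tool_rot"]
    t=target(int(sys.argv[1]),float(sys.argv[2]))
    rv=Ro.from_matrix(RT@R.T).as_rotvec(degrees=True)
    d=t-p
    print("t",o["time_s"],"pos",p,"F",o["ft_force"],"Fn",o["ft_force"]@n,"w",o["grip_width"])
    print("units",d/.03,"rot units",rv/6)
    rel=p-C; print("tip height",rel@n-SH-.055,"xf",rel@xf-OFF[0],"yf",rel@yc-OFF[1], "q",o["q"])
    print("n",n/.03*.001,"per mm")
E
python3 tgt.py 1 .04
```

```text
t 5.35 pos [ 0.535 -0.017  0.239] F [ 1.777 -0.838 -1.458] Fn -1.9539978588421971 w 0.015138371815821335
units [-0.759 -3.288 -0.547] rot units [ 0.852 -2.936  0.001]
tip height 0.03473227010673465 xf 0.05009361402819344 yf 0.16732896597704144 q [ -16.013   17.188   80.358    3.227   76.587 -121.744]
n [-0.014 -0.004  0.03 ] per mm
```

Request:
servo_tool(
  commands=[
    {"travel": [-0.3,-0.7,0.3],"delta_rot": [0.2,-0.75,0],"fingers": 255},
    {"travel": [-0.3,-0.9,0.2],"delta_rot": [0.2,-0.75,0],"fingers": 255},
    {"travel": [-0.2,-0.9,0],"delta_rot": [0.2,-0.75,0],"fingers": 255},
    {"travel": [0,-0.6,0],"delta_rot": [0.2,-0.6,0],"fingers": 255},
    {"travel": [0,0,0],"delta_rot": [0,0,0],"fingers": 255},
  ],
)

```text
time_s: 5.85
position: [0.5042, -0.1146, 0.2441]
tool_rot: [[-0.882, -0.252, 0.399], [-0.227, 0.968, 0.109], [-0.413, 0.006, -0.911]]
ft_force: [0.0, -0.3, -1.7]
grip_width: 0.0152
```

```bash
python3 tgt.py 1 .02
```

```text
t 5.85 pos [ 0.504 -0.115  0.244] F [ 0.045 -0.349 -1.673] Fn -1.49661297615292 w 0.015174543215286593
units [ 0.556  0.046 -1.311] rot units [-0.028 -0.11   0.083]
tip height 0.06259699877892935 xf 0.0016828384641821093 yf 0.08101525268111429 q [ -35.565    9.843   93.421   21.199   62.436 -147.594]
n [-0.014 -0.004  0.03 ] per mm
```

Request:
servo_tool(
  commands=[
    {"travel": [0.3,0,-0.65],"delta_rot": [0,-0.1,0.08],"fingers": 255},
    {"travel": [0.3,0.05,-0.7],"delta_rot": [0,0,0],"fingers": 255},
    {"travel": [0,0,0],"delta_rot": [0,0,0],"fingers": 255},
    {"travel": [0,0,0],"delta_rot": [0,0,0],"fingers": 255},
  ],
)

```text
time_s: 6.25
position: [0.5203, -0.111, 0.1979]
tool_rot: [[-0.881, -0.258, 0.397], [-0.231, 0.966, 0.116], [-0.414, 0.01, -0.91]]
ft_force: [-0.7, 1.0, -0.6]
grip_width: 0.0156
```

```bash
python3 tgt.py 1 .01; python3 snap.py side d3 >/dev/null;  python3 snap.py scene s3; python3 -c "
import cv2
b=cv2.imread('pics/d3.png')[150:350,270:420];cv2.imwrite('pics/d3c.png',cv2.resize(b,None,fx=3,fy=3,interpolation=2))
b=cv2.imread('pics/s3.png')[100:230,180:340];cv2.imwrite('pics/s3c.png',cv2.resize(b,None,fx=4,fy=4,interpolation=2))"
```

```text
t 6.25 pos [ 0.52  -0.111  0.198] F [-0.659  0.983 -0.625] Fn -0.4058744199339605 w 0.015557873896523836
units [ 0.155 -0.037 -0.074] rot units [-0.068 -0.116  0.017]
tip height 0.013791444948034852 xf -0.002881233617020107 yf 0.08027706377566901 q [ -34.063   14.219   96.101   22.673   55.663 -149.501]
n [-0.014 -0.004  0.03 ] per mm
6.3 [ 0.5202 -0.111   0.198 ] [-0.6038  0.2917 -1.7224] 0.015297622519650627 [ -34.0698   14.2034   96.111    22.6757   55.6648 -149.5111]
[[-0.8806 -0.2583  0.3974]
 [-0.2312  0.966   0.1156]
 [-0.4137  0.0099 -0.9103]]
```

View pics/d3c.png

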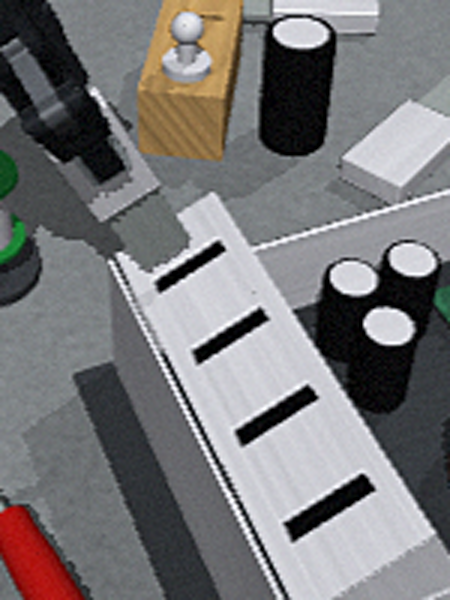

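View pics/s3c.png

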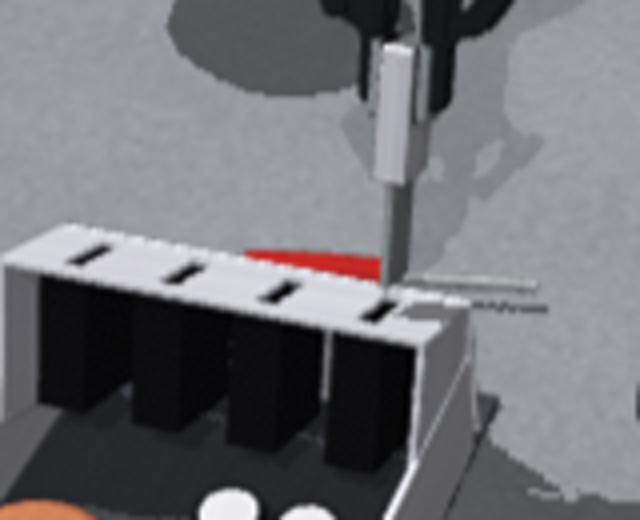

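```bash
python3 - <<'E'
from tgt import *
p=np.array([.5202,-.111,.198]);R=observe()["tool_rot"]
t=p+R[:,2]*.084
for nm,q in (("tip",t),("tip+15x",t+xf*.015),("tip-15x",t-xf*.015)):
    print(nm,(proj("side",q)-[270,150])*3,(proj("scene",q)-[180,100])*4)
q,e=tri((180+396/4,100+284/4),(327,235));print(q,e,t)
for k in YS:
  s=C+yc*YS[k];print(k,(proj("side",s)-[270,150])*3,(proj("scene",s)-[180,100])*4)
r=q-C;print(r@n,r@xf,r@yc)
r=t-C;print(r@n,r@xf,r@yc)
E
```

```text
tip [170.098 250.878] [388.057 283.252]
tip+15x [193.706 235.622] [377.429 291.603]
tip-15x [146.529 266.109] [398.398 275.126]
[ 0.552 -0.1    0.119] 0.004532191077403515 [ 0.554 -0.101  0.122]
1 [187.917 264.295] [377.856 311.072]
2 [227.995 333.316] [279.508 292.114]
3 [273.893 412.359] [183.262 273.562]
4 [326.976 503.776] [ 89.052 255.402]
0.011923150938664813 -0.0055811390460555116 0.08253782404545952
0.013916651668440149 -0.003651827500582879 0.08091520919903565
```

```bash
echo "OFF=np.array([.001,-.001]);SH=.030" > corr.py; python3 tgt.py 1 .01
```

```text
t 6.35 pos [ 0.52  -0.111  0.199] F [ 0.18  -0.03  -1.416] Fn -1.3536290374663809 w 0.015302091580226076
units [ 0.176 -0.055 -0.052] rot units [-0.06  -0.101  0.018]
tip height 0.013387166345472802 xf -0.003571606898511759 yf 0.08097120500843182 q [ -34.09    14.162   96.078   22.692   55.655 -149.531]
n [-0.014 -0.004  0.03 ] per mm
```

Request:
servo_tool(
  commands=[
    {"travel": [0.18,-0.06,-0.05],"delta_rot": [-0.06,-0.1,0.02],"fingers": 255},
    {"travel": [0,0,0],"delta_rot": [0,0,0],"fingers": 255},
  ],
)

```text
time_s: 6.55
position: [0.5264, -0.1131, 0.1983]
tool_rot: [[-0.874, -0.261, 0.41], [-0.237, 0.965, 0.108], [-0.424, -0.002, -0.906]]
ft_force: [0.8, -0.0, -0.9]
grip_width: 0.0155
```

```bash
python3 tgt.py 1 0; python3 snap.py wrist w4 >/dev/null;python3 snap.py scene s4 >/dev/null; python3 -c "
import cv2
b=cv2.imread('pics/s4.png')[140:230,210:310];cv2.imwrite('pics/s4c.png',cv2.resize(b,None,fx=6,fy=6,interpolation=2))"
```

```text
t 6.55 pos [ 0.526 -0.113  0.198] F [ 0.841 -0.018 -0.909] Fn -1.1653060724350734 w 0.01549580836019612
units [ 0.112  0.042 -0.346] rot units [ 0.018  0.023 -0.007]
tip height 0.010923402409132442 xf 0.0011510503455702463 yf 0.07767243230251071 q [ -33.882   14.536   95.8     22.975   54.74  -149.944]
n [-0.014 -0.004  0.03 ] per mm
```

View pics/w4.png

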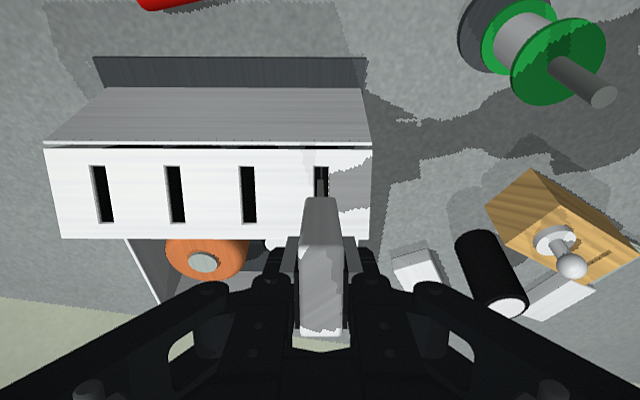

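View pics/s4c.png

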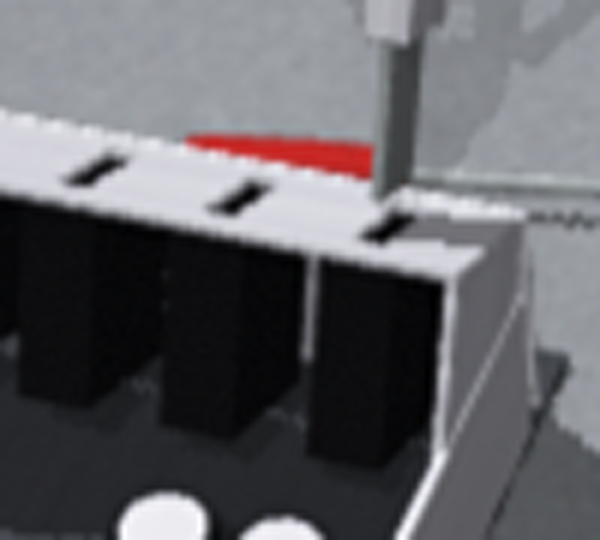

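Request:
servo_tool(
  commands=[
    {"travel": [0.11,0.04,-0.3],"delta_rot": [0,0,0],"fingers": 255},
    {"travel": [0.12,0.03,-0.27],"delta_rot": [0,0,0],"fingers": 255},
    {"travel": [0,0,0],"delta_rot": [0,0,0],"fingers": 255},
  ],
)

```text
time_s: 6.95
position: [0.5334, -0.1109, 0.1802]
tool_rot: [[-0.874, -0.26, 0.41], [-0.237, 0.966, 0.108], [-0.424, -0.003, -0.906]]
ft_force: [0.4, -0.2, -1.4]
grip_width: 0.0153
```

```bash
python3 tgt.py 1 -.018
```

```text
t 6.95 pos [ 0.533 -0.111  0.18 ] F [ 0.43  -0.165 -1.41 ] Fn -1.4353304842619983 w 0.015323898719291585
units [ 0.122  0.033 -0.285] rot units [ 0.019  0.023 -0.002]
tip height -0.00865530493105058 xf 0.0001700595907668178 yf 0.07801101622238216 q [ -33.108   16.389   96.639   23.548   51.966 -150.414]
n [-0.014 -0.004  0.03 ] per mm
```

Request:
servo_tool(
  commands=[
    {"travel": [0.12,0.03,-0.28],"delta_rot": [0,0,0],"fingers": 255},
    {"travel": [0,0,0],"delta_rot": [0,0,0],"fingers": 255},
    {"travel": [0.04,0.01,-0.09],"delta_rot": [0,0,0],"fingers": 255},
    {"travel": [0.04,0.01,-0.09],"delta_rot": [0,0,0],"fingers": 255},
  ],
)

```text
time_s: 7.35
position: [0.54, -0.109, 0.1651]
tool_rot: [[-0.874, -0.26, 0.41], [-0.237, 0.965, 0.109], [-0.424, -0.002, -0.906]]
ft_force: [-4.4, 0.8, 6.4]
grip_width: 0.015
```

```bash
python3 tgt.py 1 -.03
```

```text
t 7.35 pos [ 0.54  -0.109  0.165] F [-4.36   0.764  6.441] Fn 7.532517964104026 w 0.0149936383847194
units [ 0.068  0.016 -0.145] rot units [ 0.013  0.019 -0.004]
tip height -0.025170682850209965 xf -6.415110777480907e-05 yf 0.07806782457326988 q [ -32.457   18.054   97.119   24.087   49.808 -150.832]
n [-0.014 -0.004  0.03 ] per mm
```

Request:
servo_tool(
  commands=[
    {"travel": [0.04,0.01,-0.09],"delta_rot": [0,0,0],"fingers": 255},
  ],
)

```text
time_s: 7.45
position: [0.5415, -0.1092, 0.1649]
tool_rot: [[-0.873, -0.261, 0.413], [-0.238, 0.965, 0.107], [-0.426, -0.005, -0.905]]
ft_force: [-30.3, 0.5, 48.0]
grip_width: 0.0153
```

Request:
servo_tool(
  commands=[
    {"travel": [0.04,0.01,-0.09],"delta_rot": [0,0,0],"fingers": 255},
  ],
)

```text
time_s: 7.55
position: [0.5425, -0.1091, 0.1652]
tool_rot: [[-0.871, -0.262, 0.415], [-0.24, 0.965, 0.106], [-0.428, -0.007, -0.904]]
ft_force: [-28.1, 0.4, 39.9]
grip_width: 0.0154
```

```bash
python3 tgt.py 1 -.03
```

```text
t 7.55 pos [ 0.543 -0.109  0.165] F [-28.092   0.423  39.944] Fn 47.6187543927034 w 0.015435086491692956
units [-0.017  0.02  -0.147] rot units [ 0.052  0.077 -0.019]
tip height -0.026146148696827576 xf 0.0021699770163833717 yf 0.0773027142861538 q [ -32.299   18.174   97.025   24.206   49.377 -150.991]
n [-0.014 -0.004  0.03 ] per mm
```

Request:
servo_tool(
  commands=[
    {"travel": [-0.13,-0.03,0.3],"delta_rot": [0.05,0.08,-0.02],"fingers": 255},
    {"travel": [-0.25,-0.06,0.55],"delta_rot": [0,0,0],"fingers": 255},
    {"travel": [-0.2,-0.06,0.5],"delta_rot": [0,0,0],"fingers": 255},
    {"travel": [0,0,0],"delta_rot": [0,0,0],"fingers": 255},
  ],
)

```text
time_s: 7.95
position: [0.5246, -0.1139, 0.208]
tool_rot: [[-0.875, -0.26, 0.409], [-0.236, 0.966, 0.108], [-0.423, -0.002, -0.906]]
ft_force: [0.5, 0.2, -0.8]
grip_width: 0.0154
```

```bash
python3 tgt.py 2 .012
```

```text
t 7.95 pos [ 0.525 -0.114  0.208] F [ 0.501  0.176 -0.793] Fn -0.9427741488354278 w 0.015350622715553845
units [ 0.46  -1.649 -0.306] rot units [0.017 0.012 0.002]
tip height 0.020507031886096434 xf 0.0034586093277755615 yf 0.0773578177723358 q [ -34.083   13.756   95.033   22.552   56.268 -149.339]
n [-0.014 -0.004  0.03 ] per mm
```

Request:
servo_tool(
  commands=[
    {"travel": [0.2,-0.6,0],"delta_rot": [0,0,0],"fingers": 255},
    {"travel": [0.2,-0.8,-0.1],"delta_rot": [0,0,0],"fingers": 255},
    {"travel": [0.06,-0.25,-0.1],"delta_rot": [0,0,0],"fingers": 255},
    {"travel": [0,0,0],"delta_rot": [0,0,0],"fingers": 255},
  ],
)

```text
time_s: 8.35
position: [0.5388, -0.164, 0.1995]
tool_rot: [[-0.875, -0.26, 0.408], [-0.236, 0.966, 0.109], [-0.423, -0.001, -0.906]]
ft_force: [-0.3, -0.4, -0.5]
grip_width: 0.0153
```

```bash
python3 tgt.py 2 .01; python3 snap.py wrist w5 >/dev/null;python3 snap.py side d5 >/dev/null; python3 -c "
import cv2
b=cv2.imread('pics/d5.png')[180:330,290:410];cv2.imwrite('pics/d5c.png',cv2.resize(b,None,fx=4,fy=4,interpolation=2))
b=cv2.imread('pics/w5.png')[120:350,200:440];cv2.imwrite('pics/w5c.png',cv2.resize(b,None,fx=2.5,fy=2.5,interpolation=2))"
```

```text
t 8.35 pos [ 0.539 -0.164  0.2  ] F [-0.276 -0.361 -0.528] Fn -0.32583006748257887 w 0.01531936380200564
units [ 0.013  0.027 -0.084] rot units [ 0.008  0.004 -0.004]
tip height 0.01253454392531523 xf 0.0005457886238413492 yf 0.0253274901104087 q [ -38.236   17.348   91.32    23.532   58.002 -153.596]
n [-0.014 -0.004  0.03 ] per mm
```

View pics/w5c.png

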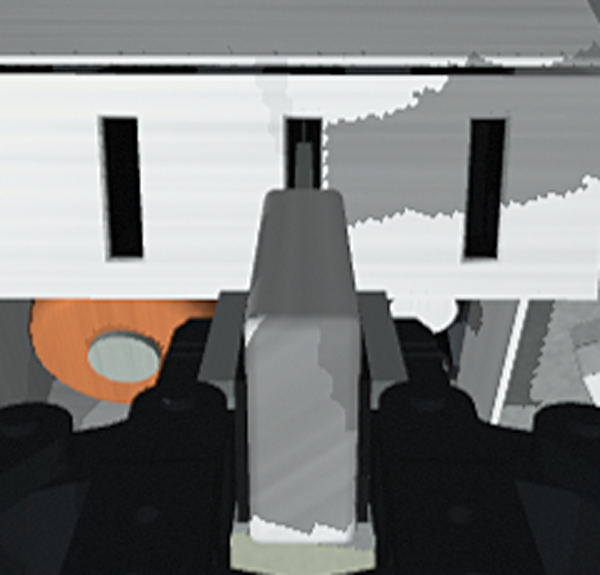

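View pics/d5c.png

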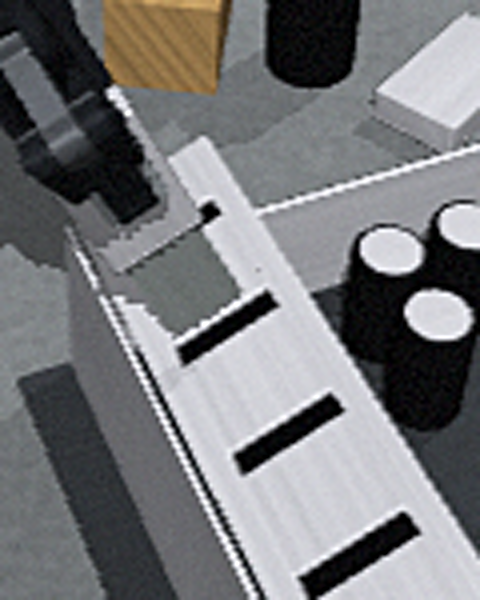

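Request:
servo_tool(
  commands=[
    {"travel": [0.15,0.05,-0.35],"delta_rot": [0,0,0],"fingers": 255},
    {"travel": [0.15,0.04,-0.32],"delta_rot": [0,0,0],"fingers": 255},
    {"travel": [0.08,0.02,-0.18],"delta_rot": [0,0,0],"fingers": 255},
    {"travel": [0,0,0],"delta_rot": [0,0,0],"fingers": 255},
  ],
)

```text
time_s: 8.85
position: [0.5514, -0.1582, 0.173]
tool_rot: [[-0.873, -0.262, 0.41], [-0.239, 0.965, 0.108], [-0.424, -0.004, -0.906]]
ft_force: [1.5, -3.7, -1.9]
grip_width: 0.0154
```

```bash
python3 tgt.py 2 -.03
```

```text
t 8.85 pos [ 0.551 -0.158  0.173] F [ 1.5   -3.72  -1.925] Fn -1.9476682642125993 w 0.015425026260814996
units [ 0.139 -0.019 -0.407] rot units [ 0.034  0.027 -0.022]
tip height -0.017297808755218837 xf 0.0016608455434171448 yf 0.027635401753407306 q [ -36.723   19.949   92.431   24.239   53.883 -154.045]
n [-0.014 -0.004  0.03 ] per mm
```

Request:
servo_tool(
  commands=[
    {"travel": [0.03,-0.06,-0.05],"delta_rot": [0.03,0.03,-0.02],"fingers": 255},
    {"travel": [0.04,0.01,-0.09],"delta_rot": [0,0,0],"fingers": 255},
    {"travel": [0,0,0],"delta_rot": [0,0,0],"fingers": 255},
  ],
)

```text
time_s: 9.15
position: [0.5537, -0.1595, 0.1684]
tool_rot: [[-0.875, -0.261, 0.407], [-0.236, 0.965, 0.11], [-0.422, 0.0, -0.907]]
ft_force: [0.6, -1.4, -1.4]
grip_width: 0.0152
```

```bash
python3 tgt.py 2 -.03
```

```text
t 9.15 pos [ 0.554 -0.16   0.168] F [ 0.628 -1.356 -1.421] Fn -1.395059393955719 w 0.015237349871656383
units [ 0.059  0.025 -0.253] rot units [-0.002 -0.007 -0.005]
tip height -0.022307739455922786 xf 0.001476606023053057 yf 0.0257469051886178 q [ -36.688   20.589   92.248   24.315   53.688 -154.006]
n [-0.014 -0.004  0.03 ] per mm
```

Continue with small steps, one call each, reading force.

Request:
servo_tool(
  commands=[
    {"travel": [0.04,0.01,-0.1],"delta_rot": [0,0,0],"fingers": 255},
    {"travel": [0.03,0.01,-0.08],"delta_rot": [0,0,0],"fingers": 255},
  ],
)

```text
time_s: 9.35
position: [0.5561, -0.1592, 0.1637]
tool_rot: [[-0.875, -0.26, 0.409], [-0.236, 0.966, 0.109], [-0.423, -0.001, -0.906]]
ft_force: [-3.5, -0.7, 4.9]
grip_width: 0.0153
```

Request:
servo_tool(
  commands=[
    {"travel": [0.03,0.01,-0.08],"delta_rot": [0,0,0],"fingers": 255},
  ],
)

```text
time_s: 9.45
position: [0.5571, -0.1589, 0.1616]
tool_rot: [[-0.874, -0.26, 0.409], [-0.236, 0.966, 0.109], [-0.424, -0.001, -0.906]]
ft_force: [-3.3, -0.6, 4.9]
grip_width: 0.0148
```

Request:
servo_tool(
  commands=[
    {"travel": [0.03,0.01,-0.08],"delta_rot": [0,0,0],"fingers": 255},
  ],
)

```text
time_s: 9.55
position: [0.5581, -0.1585, 0.1594]
tool_rot: [[-0.874, -0.26, 0.41], [-0.236, 0.966, 0.109], [-0.424, -0.002, -0.906]]
ft_force: [-2.4, -2.3, 4.5]
grip_width: 0.0153
```

Request:
servo_tool(
  commands=[
    {"travel": [0.03,0.01,-0.08],"delta_rot": [0,0,0],"fingers": 255},
  ],
)

```text
time_s: 9.65
position: [0.5591, -0.1582, 0.1571]
tool_rot: [[-0.874, -0.26, 0.41], [-0.236, 0.966, 0.109], [-0.424, -0.002, -0.906]]
ft_force: [-2.0, -0.5, 3.6]
grip_width: 0.0156
```

```bash
python3 tgt.py 2 -.045
```

```text
t 9.65 pos [ 0.559 -0.158  0.157] F [-1.978 -0.541  3.626] Fn 4.152839872783213 w 0.015554061663966766
units [ 0.086  0.035 -0.329] rot units [ 0.011  0.021 -0.002]
tip height -0.034872404530671405 xf 0.001660970482926094 yf 0.025667694401277922 q [ -36.194   21.749   92.656   24.798   51.908 -154.404]
n [-0.014 -0.004  0.03 ] per mm
```

Request:
servo_tool(
  commands=[
    {"travel": [0.05,0.02,-0.12],"delta_rot": [0,0,0],"fingers": 255},
    {"travel": [0.05,0.01,-0.12],"delta_rot": [0,0,0],"fingers": 255},
  ],
)

```text
time_s: 9.85
position: [0.5623, -0.1572, 0.1495]
tool_rot: [[-0.874, -0.26, 0.411], [-0.236, 0.966, 0.109], [-0.425, -0.002, -0.905]]
ft_force: [-2.1, -0.1, 2.3]
grip_width: 0.0153
```

Request:
servo_tool(
  commands=[
    {"travel": [0.04,0.01,-0.12],"delta_rot": [0,0,0],"fingers": 255},
    {"travel": [0.04,0.01,-0.12],"delta_rot": [0,0,0],"fingers": 255},
  ],
)

```text
time_s: 10.05
position: [0.565, -0.1565, 0.1416]
tool_rot: [[-0.874, -0.26, 0.411], [-0.236, 0.966, 0.109], [-0.425, -0.002, -0.905]]
ft_force: [-1.3, -1.0, 2.9]
grip_width: 0.0153
```

```bash
python3 tgt.py 2 -.055
```

```text
t 10.05 pos [ 0.565 -0.157  0.142] F [-1.31  -1.006  2.936] Fn 3.3064252694882166 w 0.015278364950202569
units [ 0.023  0.017 -0.116] rot units [0.011 0.026 0.001]
tip height -0.05150128494098574 xf 0.0007406315582338761 yf 0.02570229592161432 q [ -35.621   23.332   93.138   25.402   49.792 -154.933]
n [-0.014 -0.004  0.03 ] per mm
```

Request:
servo_tool(
  commands=[
    {"travel": [0.04,0.01,-0.09],"delta_rot": [0,0,0],"fingers": 255},
  ],
)

```text
time_s: 10.15
position: [0.5662, -0.1562, 0.1387]
tool_rot: [[-0.874, -0.26, 0.41], [-0.236, 0.966, 0.109], [-0.425, -0.002, -0.905]]
ft_force: [-26.3, -2.9, 39.3]
grip_width: 0.015
```

Request:
servo_tool(
  commands=[
    {"travel": [0.04,0.01,-0.07],"delta_rot": [0,0,0],"fingers": 255},
  ],
)

```text
time_s: 10.25
position: [0.5665, -0.1562, 0.1386]
tool_rot: [[-0.874, -0.261, 0.41], [-0.238, 0.965, 0.108], [-0.424, -0.003, -0.905]]
ft_force: [-43.9, -3.6, 53.5]
grip_width: 0.0155
```

Request:
servo_tool(
  commands=[
    {"travel": [0.03,0.01,-0.06],"delta_rot": [0,0,0],"fingers": 255},
  ],
)

```text
time_s: 10.35
position: [0.5664, -0.1561, 0.1387]
tool_rot: [[-0.873, -0.262, 0.41], [-0.24, 0.965, 0.107], [-0.424, -0.005, -0.906]]
ft_force: [-23.0, -3.6, 25.7]
grip_width: 0.0153
```

```bash
python3 tgt.py 2 -.056
```

```text
t 10.35 pos [ 0.566 -0.156  0.139] F [-22.974  -3.598  25.709] Fn 33.0706315076024 w 0.015289297574404108
units [-0.008  0.008 -0.051] rot units [ 0.04   0.027 -0.023]
tip height -0.054686889339024256 xf 0.0007997847618703847 yf 0.025712641415753548 q [ -35.444   23.633   93.192   25.386   49.339 -155.082]
n [-0.014 -0.004  0.03 ] per mm
```

Request:
servo_tool(
  squeeze=20,
  commands=[
    {"travel": [0,0,0],"delta_rot": [0,0,0],"fingers": 255},
    {"travel": [0,0,0],"delta_rot": [0,0,0],"fingers": 200},
    {"travel": [0,0,0],"delta_rot": [0,0,0],"fingers": 120},
    {"travel": [0,0,0],"delta_rot": [0,0,0],"fingers": 100},
    {"travel": [0,0,0],"delta_rot": [0,0,0],"fingers": 100},
  ],
)

```text
time_s: 10.85
position: [0.5658, -0.1553, 0.1375]
tool_rot: [[-0.874, -0.263, 0.408], [-0.239, 0.965, 0.109], [-0.422, -0.002, -0.906]]
ft_force: [-0.3, -0.4, 0.3]
grip_width: 0.052
```

```bash
python3 tgt.py 2 -.056; python3 snap.py wrist w6 >/dev/null
```

```text
t 10.85 pos [ 0.566 -0.155  0.137] F [-0.332 -0.378  0.305] Fn 0.45394234083517415 w 0.05201830299787967
units [ 0.013 -0.022 -0.009] rot units [ 0.022  0.004 -0.031]
tip height -0.05567663784426627 xf -6.836383677296417e-05 yf 0.026734688836763984 q [ -35.411   23.7     93.301   25.401   49.342 -155.102]
n [-0.014 -0.004  0.03 ] per mm
```

View pics/w6.png

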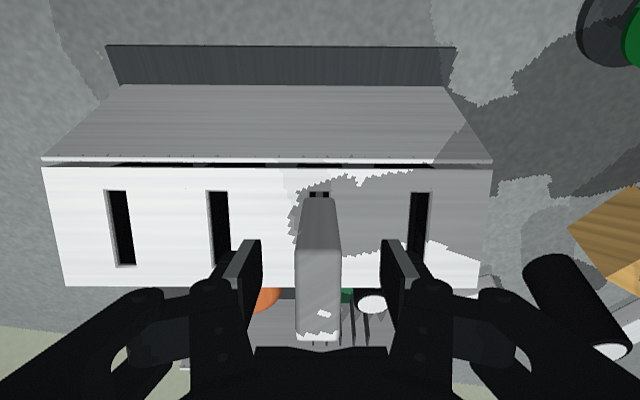

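Released and upright in slot 2. I'll retract along the normal by about 110 mm, with the fingers held clear of the handle.

Request:
servo_tool(
  commands=[
    {"travel": [-0.2,-0.05,0.4],"delta_rot": [0,0,0],"fingers": 100},
    {"travel": [-0.35,-0.1,0.8],"delta_rot": [0,0,0],"fingers": 100},
    {"travel": [-0.4,-0.1,0.9],"delta_rot": [0,0,0],"fingers": 100},
    {"travel": [-0.4,-0.1,0.9],"delta_rot": [0,0,0],"fingers": 100},
    {"travel": [-0.3,-0.1,0.7],"delta_rot": [0,0,0],"fingers": 100},
    {"travel": [-0.3,0,0.4],"delta_rot": [0,0,0],"fingers": 100},
    {"travel": [0,0,0],"delta_rot": [0,0,0],"fingers": 100},
  ],
)

```text
time_s: 11.6
position: [0.5025, -0.1688, 0.2689]
tool_rot: [[-0.874, -0.263, 0.408], [-0.24, 0.965, 0.107], [-0.422, -0.004, -0.907]]
ft_force: [1.0, -0.2, -1.1]
grip_width: 0.0519
```

```bash
python3 snap.py wrist w7; python3 snap.py side d7 >/dev/null; python3 snap.py scene s7 >/dev/null;python3 -c "
import cv2
b=cv2.imread('pics/d7.png')[90:390,230:450];cv2.imwrite('pics/d7c.png',cv2.resize(b,None,fx=2,fy=2,interpolation=2))
b=cv2.imread('pics/s7.png')[100:340,150:450];cv2.imwrite('pics/s7c.png',cv2.resize(b,None,fx=2.5,fy=2.5,interpolation=2))"
```

```text
11.6 [ 0.5025 -0.1688  0.2689] [ 1.0142 -0.2248 -1.1378] 0.051899172218087666 [ -41.6632   10.3833   88.5169   22.223    68.2294 -152.9679]
[[-0.8743 -0.2633  0.4079]
 [-0.2405  0.9647  0.1072]
 [-0.4217 -0.0043 -0.9067]]
```

View pics/d7c.png

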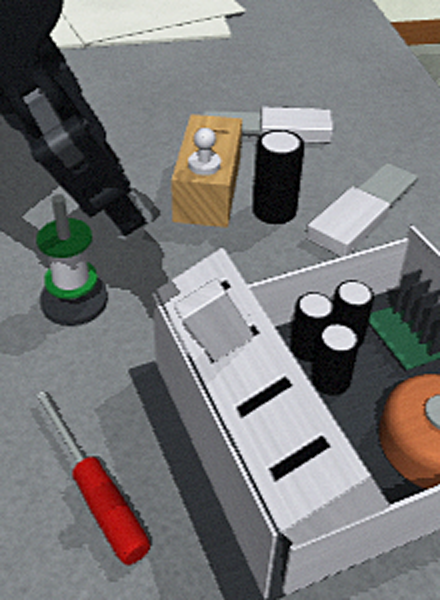

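View pics/s7c.png

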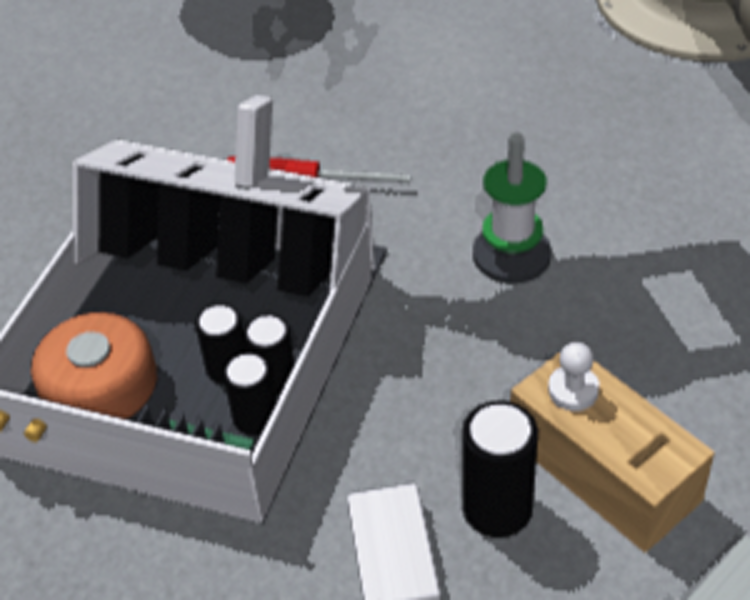

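View pics/w7.png

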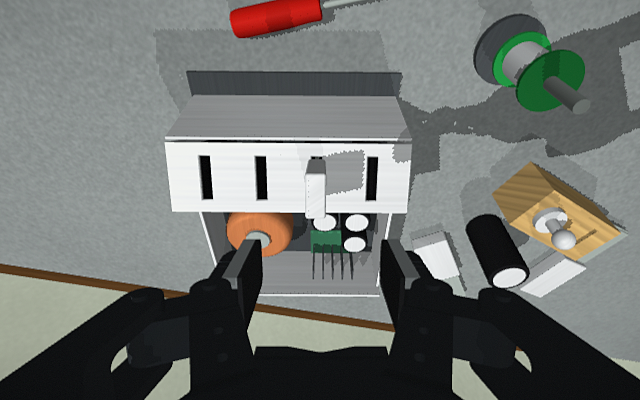

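```bash
python3 - <<'E'
from tgt import *
s=C+yc*.026+xf*.0005
for h in (.060,.065,.070):
    print(h,(proj("side",s+n*h)-[230,90])*2,(proj("scene",s+n*h)-[150,100])*2.5)
for h in (0,.003): 
  for sx in(-.018,.018):
    for sy in (-.008,.008): print(h,sx,sy,(proj("side",s+n*h+xf*sx+yc*sy)-[230,90])*2,(proj("scene",s+n*h+xf*sx+yc*sy)-[150,100])*2.5)
b=cv2.imread('pics/d7.png')[215:280,300:370];cv2.imwrite('pics/d7e.png',cv2.resize(b,None,fx=8,fy=8,interpolation=2))
b=cv2.imread('pics/s7.png')[130:190,230:290];cv2.imwrite('pics/s7e.png',cv2.resize(b,None,fx=9,fy=9,interpolation=2))
E
```

```text
0.06 [202.202 301.505] [253.576 109.594]
0.065 [199.444 297.838] [253.929 103.35 ]
0.07 [196.648 294.12 ] [254.283  97.082]
0 -0.018 -0.008 [216.868 362.398] [248.958 174.888]
0 -0.018 0.008 [208.501 347.037] [267.405 178.419]
0 0.018 -0.008 [257.157 336.554] [230.96  187.194]
0 0.018 0.008 [247.942 321.694] [249.953 190.883]
0.003 -0.018 -0.008 [215.388 360.59 ] [249.156 171.361]
0.003 -0.018 0.008 [207.019 345.208] [267.624 174.885]
0.003 0.018 -0.008 [255.83  334.641] [231.145 183.565]
0.003 0.018 0.008 [246.607 319.765] [250.159 187.246]
```

View pics/d7e.png

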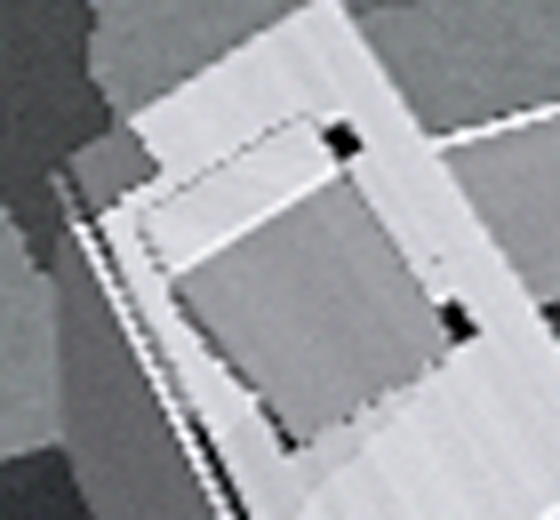

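View pics/s7e.png

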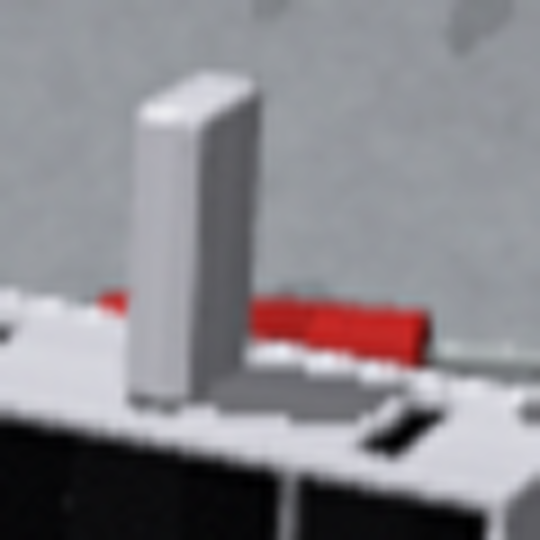

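```bash
python3 -c "
from rig import *
print(close_job())"
```

```text
the job is handed in; nothing more can be done
None
```

I took the feeler from the rack, found that slot_2 is the one that drags, and left it pushed fully home there, let go of. The job was handed in at about 12 s of the 61 s allowed.

- **Slot 1:** the blade stopped hard about 25 mm down, with the force jumping to about 57 N, so this is the blocked guide.
- **Slot 2:** the blade was nipped at about 24–27 mm and then dragged steadily at about 5 N. It came to a hard stop at a measured 54.7 mm of its 55 mm, where the force rose to about 69 N, well under the 120 N limit.
- **Slots 3 and 4:** I did not try these. Slot 2 had already shown the grip being looked for.

**Last checks:**
- **Seating:** in both fixed cameras the handle's top centre lies within about 1 mm of the position expected with the shoulder on the face.
- **Disagreement:** the slot 1 stop read about 2 mm deeper than the 24 mm given. The lower handle edges in the pictures left room for a gap of a few millimetres under the shoulder, so I relied on the hard stop and the handle-top measurement.
- **Bystanders:** by eye, the other gauge, spool stand, capacitor and screwdriver look undisturbed, and the gripper is clear of everything.
- **Larger look-alikes:** the two bigger gauges that stood near the rack at the start were lying on the bench by the end. The first wrist view already seemed to show them down, before any contact, but I did not establish why they fell.

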